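Clear the sign off the tester case and hold its lid open

ROBOT

A 7-joint arm with a two-finger parallel gripper is mounted at the origin on a cart in front of the work surface, level with it; the furniture and walls round the work are solid. World frame = base frame: x ahead of the robot, y to its left, z up, the work surface at z = 0. Lengths are in m, angles in rad, forces in N, time in s.
With the tool pointing down it reaches from about 0.4 to 0.85 m from the base axis. Payload 10.4 kg.
Tool frame: the origin (TCP) lies between the finger pads; the fingertips stand ahead of it and the grasp point (between the pads) lies 5 mm behind it (manip.tip_extent is the z of the fingertips in the tool frame, in m); z points along the fingers, y is the line along which they close (so a half turn about z gives the same grasp; the last joint's range is limited). The gripper opens to 85 mm and grips with 20 to 120 N. Pads are 22 mm wide; open, the fingers measure 114 mm over their backs; the gripper's body (76 mm by 85 mm) begins 54 mm behind the grasp point. The pads swing forward as they close: fully open they stand 13 mm farther back than shut.
Start: joints at [-1.35, 0.332, -0.065, 1.46, 0.022, 1.35, -0.088], TCP at [0.151, 0.607, 0.245] pointing down, gripper open.
Joint ranges: [-2.6, 2.6], [-0.5, 2.12], [-1.47, 1.34], [0.16, 2.42], [-1.27, 4.41], [0.06, 2.06], [-2.6, 2.6]. Speed limits (rad/s): [2.22, 2.22, 2.79, 2.79, 3.14, 3.14, 3.14].

INTERFACE

Orientations are given as a unit quaternion [x, y, z, w].
In Python, from workcell import status, viewer, manip gives the robot as it stands.
- The arm moves only by the tool play_rows, never from a script. Its argument "plan" is one flat list of numbers, 7 for each row, row after row: the turn, a rotation vector about the tool's x, y, z in degrees, then the shift along the tool's x, y, z in m, then the opening, from 0 (shut) to 1 (fully open). In form: [ax, ay, az, dx, dy, dz, grip, ax, ay, az, dx, dy, dz, grip, ...]. A call has 1 to 20 rows; each row is the pose to reach, as a shift and turn from the pose commanded when the call began, along the tool's axes at that moment; what a row does not reach only later rows make up. A row lasts 1/8 s, in which the tool goes at most 62.5 mm and 10.7 degrees, less where a joint would pass 70% of its speed; a pose out of reach is approached as far as the arm can. A call with a gripper value outside its range is refused whole. The fingers move at their own pace and stop on an object; "squeeze" is the grip in N (left out, the last holds). Time passes only in rows, so rows that repeat a pose let the fingers close. It gives the time, the measured TCP pose, the force, the opening and the grip force at its end, in the units of the state.
- status.get_obs(): the state, without advancing time (a new reading comes with each control period).
- viewer.camera(name): name is "scene" or "top" or "wrist"; returns the picture (420x560x3 uint8, red, green, blue); there is no depth.
- viewer.camera_model(name): a dict with "fx", "fy", "cx", "cy" (pixels), "R" (3x3) and "t" (3): a world point X has camera coordinates R X + t. Camera axes: x right, y down, z forward; pixel columns grow to the right and rows downward; lengths in m; the calibration is good to about 2 mm. A picture is of the moment at which its call begins: read the wrist's pose just before it. camera_model takes no time and is no camera call; for the wrist camera it gives the pose at the moment of the call.
- manip.hand_in(): hands the job in; it is judged then, once.
The state is a dict: "clock": time; "joint_pos": joint angles; "joint_velocities": joint speeds; "tau": joint torques, N m; "position": TCP position; "ee_rot": TCP orientation; "ft_force": force on the tool from outside, world axes, zero at the start; "torque": the same for the moment, N m; "grip_width": opening from 0.0 (shut) to 1.0 (fully open); "grasp_force": force on a finger pad.
Only numpy, scipy, OpenCV 4.12 (cv2) and the standard library are available. Lean on these libraries where they do the work, as an engineer would, in place of code of your own. Each camera call takes 0.05 s, during which the arm holds its last target. There are 200 camera calls.

TASK

Customers want to see into the wooden tester case, but a small framed chalkboard plaque stands in the holder on its lid. With the lid still shut, move the plaque over to the slotted wooden rack, stand it on edge in the rack's middle slot, right down on the slot's floor, and let go of it; then raise the lid (it has a knob) until it stands open at 45 degrees and finish while still holding it there, since it falls shut on its own. Leave the jar between the case and the rack, the roll of tape and the marker where they are.

Things in the scene. Friction and masses are not known exactly. Their poses are not given: they have to be found in the camera images.
- plaque_center (a point): Centre of the loose plaque: a black chalkboard in a pale wooden frame, 8 mm thick (its x axis), 90 mm wide (its y axis), 100 mm high (its z axis, upright), about 120 g. It starts upright in a holder on the case's lid: two dark ribs along the plaque's width, 16 mm high, with a 10.5 mm gap between them. It stands on the lid's top.
- rack_slot (a point): Middle of the floor of the rack's middle slot; z up, y along the slots, x across them. The rack is a fixed block of pale wood, 122 mm (x) by 110 mm (y), 41 mm high, with three parallel open-ended slots 34 mm apart. Each slot is 11 mm wide and straight for 22 mm above its floor, which is 8 mm above the counter; above that the ridges between the slots slope at 45 degrees to tops 11 mm higher, so that each slot has a wide V mouth. All slots are empty.
- lid_knob (a point): Centre of the brass barrel knob on the lid: 18 mm in diameter, 22 mm long, its length along the hinge direction (its y axis). It stands on a 10 mm post near the lid's front edge, its centre 30 mm above the lid's top face. It moves with the lid; the axes are the lid's, x pointing from the knob's side to the hinge.
- case_hinge (a point): Middle of the lid's hinge line on the far upper rim of the tester case; y along the hinge, z up, x from the front of the case to its back, fixed to the case. The case is a fixed wooden box 170 mm (x) by 180 mm (y) by 70 mm high with balm tins in it; the lid is 8 mm thick, 174 by 184 mm, on top of it. Shut, the knob's centre is 150 mm in front of this point (-x) and 38 mm above it; the plaque's holder is 54 mm in front of it.
- lid_panel (a joint): Angle of the case's lid in rad: 0 shut, growing as the front edge rises, 0.785 at 45 degrees, stop at 1.9. It turns easily about the hinge and falls shut when let go (lid about 350 g).
- plaque: The same plaque; origin at the centre of its underside.
- jar: Bystander between case and rack: small pink jar with black lid, 46 mm in diameter, 40 mm high; origin at the centre of its underside.
- tape: Bystander: roll of tape lying flat, 96 mm in diameter, 25 mm high; origin at the centre of its underside.
- marker: Bystander: black chalk marker lying on the counter, 87 x 17 x 16 mm; origin under its centre.
Mind the look-alikes: they are no part of the job. Leave any green or turquoise look-alike of the plaque alone.

How it is judged:
On the way, in this order (a step that is already met when the one before it is completed fails the run):
1. the plaque stands let go in the rack's middle slot, the lid still shut (x of plaque_center in the frame of rack_slot between -0.009 and 0.009 m and y of plaque_center in the frame of rack_slot between -0.03 and 0.03 m and z of plaque_center in the frame of rack_slot between 0.045 and 0.055 m and angle between the z axis of plaque_center and the z axis of rack_slot, either way round below 0.25 rad and angle between the x axis of plaque_center and the x axis of rack_slot, either way round below 0.25 rad and contact force between plaque and the fingers below 0.1 N and linear speed of plaque below 0.05 m/s and value of joint lid_panel below 0.1 rad), for 0.2 s.
2. the robot holds the lid at 45 degrees (value of joint lid_panel between 0.68 and 0.89 rad and contact force between the fingers and lid_panel above 0.3 N and velocity of joint lid_panel between -0.1 and 0.1 rad/s and contact force between plaque and lid_panel below 0.05 N), for 0.3 s.
At the end, for the whole second after the job is handed in: The gripper still holds the lid, at rest at 45 degrees (within 6), with over 0.3 N and no prop; the plaque stands let go in the middle slot: centre within 9 mm across, 30 mm along, 5 mm in height of seated, within 0.25 rad of upright and of the slot (all of step 2 and x of plaque_center in the frame of rack_slot between -0.009 and 0.009 m and y of plaque_center in the frame of rack_slot between -0.03 and 0.03 m and z of plaque_center in the frame of rack_slot between 0.045 and 0.055 m and angle between the z axis of plaque_center and the z axis of rack_slot, either way round below 0.25 rad and angle between the x axis of plaque_center and the x axis of rack_slot, either way round below 0.25 rad and contact force between plaque and the fingers below 0.1 N); the arm keeps its last pose, push and grip.
It fails at once if the jar is moved more than 20 mm (distance of jar from where it was at the start of the episode above 0.02 m).
It fails at once if the tape is moved more than 20 mm (distance of tape from where it was at the start of the episode above 0.02 m).
It fails at once if the marker is moved more than 20 mm (distance of marker from where it was at the start of the episode above 0.02 m).
It fails at once if the lid is lifted before the plaque is off it (value of joint lid_panel above 0.35 rad and horizontal distance between plaque_center and case_hinge below 0.15 m).
It also fails if it takes over 64 s, if anything falls off the work surface, if the arm or the gripper's body presses on something with over 40 N, if the wrist force passes 120 N, or if a joint passes its speed limit or range.

## Working session

There is one attempt and no reset: what is moved stays moved. The work goes in short steps, Python scripts to look and compute and a tool call to move; the robot and the scene stay as the last step left them, time stands still between calls to the robot, and variables do not carry over. Pictures are saved under pics/ and viewed, at most 10 in all, crops included, and the job is handed in when it is done.

Besides the shell and the picture viewer there is one more tool, called after "Call:" as name(argument=value, ...) on one line, values as JSON. play_rows: Moves the arm, as the interface text tells. Its arguments: {"type":"object","properties":{"plan":{"type":"array","items":{"type":"number"}},"squeeze":{"type":"number"}},"required":["plan"]}

```bash
mkdir -p pics; ls; python3 - <<'E'
from workcell import status, viewer, manip
import cv2, numpy as np
o=status.get_obs(); print({k:np.round(v,3).tolist() for k,v in o.items()}, manip.tip_extent)
for n in ("scene","top"):
    im=viewer.camera(n); cv2.imwrite(f"pics/{n}0.png",im[:,:,::-1])
    m=viewer.camera_model(n); print(n,{k:np.round(v,3).tolist() for k,v in m.items()})
E
```

```text
pics
{'clock': 0.0, 'joint_pos': [-1.35, 0.333, -0.065, 1.461, 0.022, 1.35, -0.088], 'joint_velocities': [0.0, 0.0, 0.0, 0.0, -0.0, -0.0, 0.001], 'tau': [-0.0, -62.544, 0.049, -39.161, 0.016, 0.01, -0.0], 'position': [0.151, 0.606, 0.244], 'ee_rot': [0.122, 0.993, -0.001, -0.0], 'ft_force': [-0.193, -0.811, 0.27], 'torque': [0.013, -0.026, 0.021], 'grasp_force': 0.0, 'grip_width': 0.994} 0.014
scene {'fx': 396.626, 'fy': 396.626, 'cx': 272.483, 'cy': 203.808, 'R': [[0.837, -0.548, 0.008], [-0.28, -0.44, -0.853], [0.471, 0.712, -0.521]], 't': [-0.42, 0.243, 0.958]}
top {'fx': 381.022, 'fy': 381.022, 'cx': 272.455, 'cy': 210.327, 'R': [[-0.003, -1.0, 0.005], [-0.984, 0.002, -0.176], [0.176, -0.005, -0.984]], 't': [0.007, 0.517, 1.21]}
```

View pics/scene0.png

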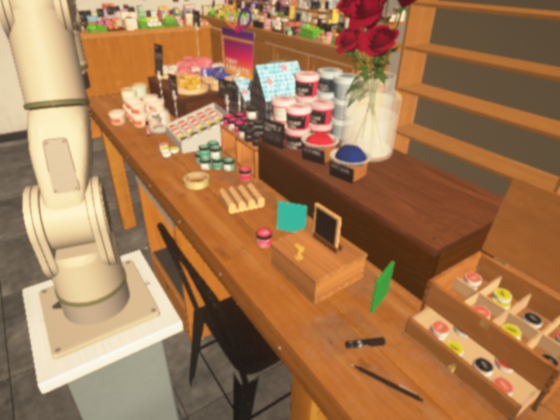

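View pics/top0.png

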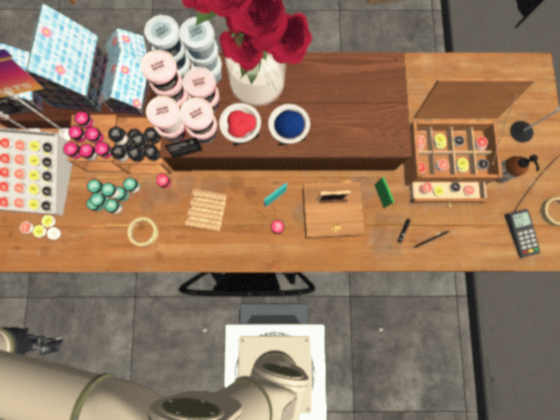

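The scene view shows the plaque on the lid (327,226), a turquoise look-alike (291,216), a green one (384,286), the knob (298,250), the rack (242,198), the jar (264,238), the tape (195,181) and the marker (365,342). In the top view the case is at (334,210), the plaque at (334,196), the rack at (207,210), the jar at (278,227), the turquoise look-alike at (275,194) and the green one at (385,193).

What could be taken for the plaque: black chalkboard on the lid at scene (327,226), turquoise at (291,216), green at (384,286). I choose the black one in its pale frame on the lid.

```bash
cat > h.py <<'E'
from workcell import status, viewer, manip
import cv2, numpy as np
from scipy.spatial.transform import Rotation as Ro
def ray(m,p,z):
    R=np.array(m["R"]);t=np.array(m["t"]);c=-R.T@t
    d=R.T@np.array([(p[0]-m["cx"])/m["fx"],(p[1]-m["cy"])/m["fy"],1.])
    return c+d*(z-c[2])/d[2]
def proj(m,X):
    q=np.array(m["R"])@np.array(X)+np.array(m["t"]); return q[0]/q[2]*m["fx"]+m["cx"],q[1]/q[2]*m["fy"]+m["cy"]
def snap(n,f):
    m=viewer.camera_model(n); im=viewer.camera(n); cv2.imwrite(f,im[:,:,::-1]); return m,im
E
python3 - <<'E'
from h import *
m=viewer.camera_model("top")
for n,p,z in [("plaqTop",(334,193),.178),("rack",(207,210),.041),("jar",(278,227),.04),("tape",(143,231),.025),("knob",(338,230),.108),("lidFL",(305,237),.078),("lidFR",(364,235),.078),("lidBL",(304,184),.078),("lidBR",(361,183),.078),("turq",(275,194),.05),("green",(385,193),.05)]:
    print(n,ray(m,p,z).round(3))
a=cv2.imread("pics/top0.png")[165:255,170:365]; b=cv2.imread("pics/scene0.png")[170:310,200:400]
a=cv2.resize(a,None,fx=4,fy=4,interpolation=2)[:, :780]; cv2.imwrite("pics/c1.png",a)
cv2.imwrite("pics/c2.png",cv2.resize(b,None,fx=4,fy=4,interpolation=2))
m=viewer.camera_model("wrist");print({k:np.round(v,3).tolist() for k,v in m.items()}, (-np.array(m["R"]).T@m["t"]).round(3))
E
```

```text
plaqTop [ 0.545 -0.177  0.178]
rack [0.519 0.222 0.041]
jar [ 0.462 -0.013  0.04 ]
tape [0.452 0.434 0.025]
knob [ 0.443 -0.198  0.108]
lidFL [ 0.425 -0.097  0.078]
lidFR [ 0.431 -0.285  0.078]
lidBL [ 0.598 -0.097  0.078]
lidBR [ 0.601 -0.283  0.078]
turq [ 0.571 -0.003  0.05 ]
green [ 0.573 -0.368  0.05 ]
{'fx': 368.107, 'fy': 368.107, 'cx': 277.077, 'cy': 213.809, 'R': [[0.242, 0.97, -0.001], [0.919, -0.228, 0.321], [0.311, -0.079, -0.947]], 't': [-0.624, -0.042, 0.381]} [0.071 0.626 0.373]
```

View pics/c1.png

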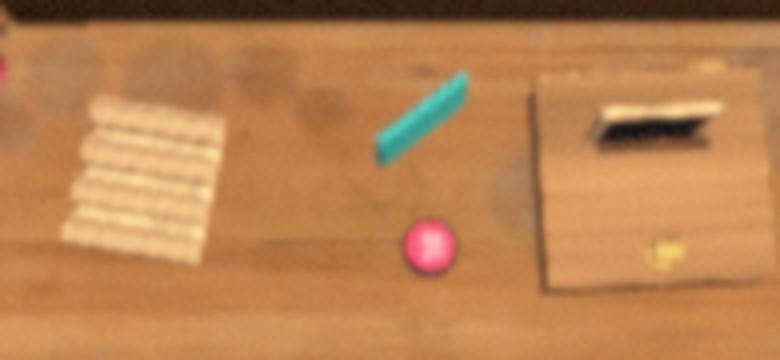

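The close crop confirms the black board in its pale frame on the lid at crop (660,120), with the knob at (665,252), the rack at (145,180) tilted a few degrees, and the turquoise look-alike standing at (422,120). Next I'll look at the rack with the wrist camera on the way.

Call:
play_rows(plan=[0, 0, 76, -0.44, -0.3, 0.03, 1, 0, 0, 76, -0.44, -0.3, 0.03, 1, 0, 0, 76, -0.44, -0.3, 0.03, 1, 0, 0, 76, -0.44, -0.3, 0.03, 1, 0, 0, 76, -0.44, -0.3, 0.03, 1, 0, 0, 76, -0.44, -0.3, 0.03, 1, 0, 0, 76, -0.44, -0.3, 0.03, 1, 0, 0, 76, -0.44, -0.3, 0.03, 1, 0, 0, 76, -0.44, -0.3, 0.03, 1, 0, 0, 76, -0.44, -0.3, 0.03, 1, 0, 0, 76, -0.44, -0.3, 0.03, 1, 0, 0, 76, -0.44, -0.3, 0.03, 1, 0, 0, 76, -0.44, -0.3, 0.03, 1])

```text
clock: 1.72
position: [0.5049, 0.2101, 0.2153]
ee_rot: [0.706, 0.708, 0.0, -0.0]
ft_force: [-0.1, -0.5, 0.3]
grip_width: 1.001
grasp_force: 0.0
```

```bash
python3 - <<'E'
from h import *
import pickle
o=status.get_obs(); print(o["position"],o["ee_rot"],o["joint_pos"])
m,im=snap("wrist","pics/w1.png"); pickle.dump(m,open("w1.pkl","wb")); print(proj(m,[.519,.222,.041]))
E
```

```text
[0.5049228  0.2100786  0.21534951] [ 7.06354581e-01  7.07858161e-01  9.16117359e-05 -1.47372623e-04] [-0.83808864  0.17945859  0.40645572  1.73221343 -0.07491469  1.24504683
 -0.4113437 ]
(np.float64(293.8536386646406), np.float64(177.085515272419))
```

View pics/w1.png

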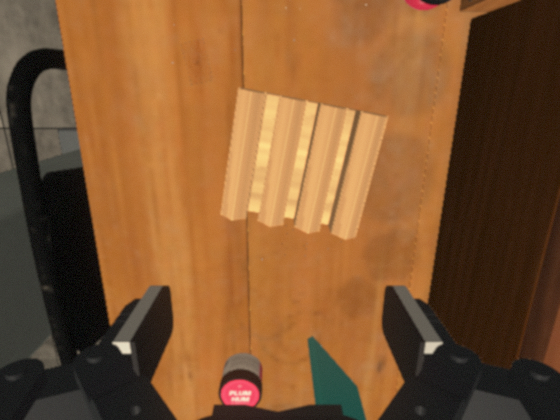

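The wrist view shows the rack's four ridges with corners about (239,89), (387,116), (356,239), (221,219), and three yellowish slot floors, the middle one from about (311,102) to (290,218). The jar is at (241,380) and the turquoise look-alike at (335,380).

```bash
python3 - <<'E'
from h import *
import pickle
m=pickle.load(open("w1.pkl","rb")); print("cam",(-np.array(m["R"]).T@m["t"]).round(3))
im=cv2.imread("pics/w1.png"); hsv=cv2.cvtColor(im,cv2.COLOR_BGR2HSV)
for p in [(268,150),(232,150),(285,150),(305,150),(345,150),(240,300)]: print(p,hsv[p[1],p[0]])
C=[(239,89),(387,116),(356,239),(221,219)]
P=[ray(m,p,.041) for p in C]; print(np.round(P,4), [np.linalg.norm(P[i]-P[(i+1)%4]).round(4) for i in range(4)], np.mean(P,0))
for a,b in ((0,3),(1,2)): d=P[a]-P[b]; print("slot dir from y deg", np.degrees(np.arctan2(-d[0],d[1])))
c=im[75:255,205:400]; cv2.imwrite("pics/w1c.png",cv2.resize(c,None,fx=3.3,fy=3.3,interpolation=2))
# rows profile of green channel across row
for r in (130,150,170,190): print(r,im[r,215:385:3,1].tolist())
E
```

```text
cam [0.505 0.292 0.344]
(268, 150) [ 19 120 246]
(232, 150) [ 16 136 227]
(285, 150) [ 16 136 225]
(305, 150) [ 20 119 248]
(345, 150) [ 17 134 230]
(240, 300) [ 13 180 169]
[[0.4751 0.2921 0.041 ]
 [0.5925 0.2719 0.041 ]
 [0.5752 0.1658 0.041 ]
 [0.456  0.1845 0.041 ]] [np.float64(0.1192), np.float64(0.1075), np.float64(0.1207), np.float64(0.1093)] [0.5246901  0.22857751 0.041     ]
slot dir from y deg -10.05453708012692
slot dir from y deg -9.23529254129533
130 [113, 115, 111, 112, 108, 106, 155, 170, 175, 167, 174, 156, 153, 150, 155, 162, 195, 192, 189, 183, 168, 173, 171, 170, 172, 159, 150, 151, 158, 195, 203, 202, 178, 117, 166, 171, 175, 169, 166, 166, 155, 150, 162, 195, 195, 160, 84, 132, 168, 170, 174, 171, 165, 169, 151, 152, 159]
150 [115, 114, 116, 113, 111, 158, 172, 175, 170, 175, 154, 151, 153, 154, 170, 201, 203, 205, 189, 167, 173, 176, 169, 172, 156, 151, 152, 168, 217, 212, 209, 134, 148, 168, 175, 175, 169, 173, 156, 151, 155, 193, 205, 199, 103, 104, 160, 171, 177, 172, 166, 172, 153, 150, 153, 113, 105]
170 [116, 117, 117, 114, 156, 166, 178, 172, 175, 159, 154, 153, 156, 159, 181, 179, 179, 171, 159, 176, 177, 170, 170, 156, 154, 158, 175, 191, 190, 186, 113, 158, 171, 178, 177, 173, 166, 155, 152, 167, 195, 196, 137, 94, 151, 170, 174, 179, 172, 175, 158, 151, 156, 121, 107, 109, 105]
190 [119, 118, 117, 158, 161, 176, 176, 178, 157, 152, 153, 155, 168, 192, 193, 195, 171, 159, 173, 175, 175, 166, 156, 154, 160, 196, 199, 200, 160, 131, 161, 174, 178, 174, 176, 158, 152, 155, 181, 183, 167, 94, 134, 157, 172, 178, 177, 173, 164, 154, 157, 139, 103, 106, 110, 108, 108]
```

View pics/w1c.png

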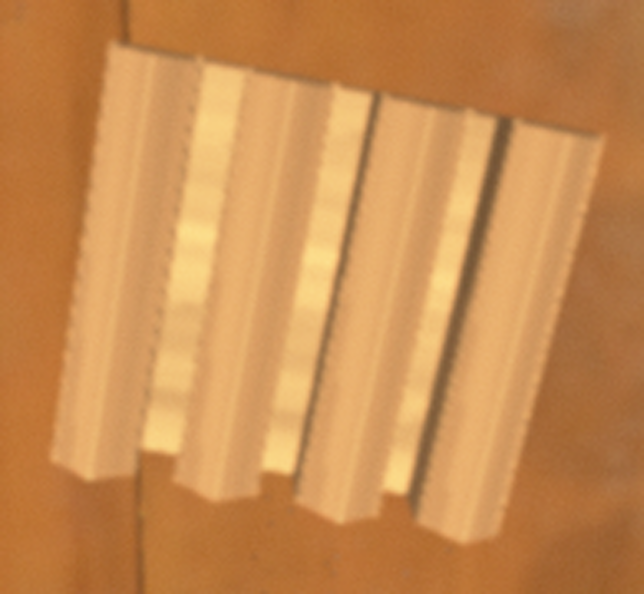

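The crop shows four pointed ridges. Their crest ends are at crop (152,52), (297,78), (435,104), (570,129) at the far end and (90,481), (215,501), (340,523), (465,543) at the near end. The crests are at z = 0.041.

```bash
python3 - <<'E'
from h import *
import pickle
m=pickle.load(open("w1.pkl","rb"))
f=lambda L:np.array([ray(m,(x/3.3+204.85,y/3.3+74.85),.041) for x,y in L])
A=f([(152,52),(297,78),(435,104),(570,129)]);B=f([(90,481),(215,501),(340,523),(465,543)])
print(A.round(4),B.round(4)); d=A-B; print(np.linalg.norm(d,axis=1), np.degrees(np.arctan2(-d[:,0],d[:,1])))
print("spac",np.linalg.norm(np.diff(A,axis=0),axis=1),np.linalg.norm(np.diff(B,axis=0),axis=1), "dir",np.degrees(np.arctan2((A[3]-A[0])[1],(A[3]-A[0])[0])),np.degrees(np.arctan2((B[3]-B[0])[1],(B[3]-B[0])[0])))
print("centre",((A+B)/2).mean(0), "mid apexes",((A+B)/2)[1:3].mean(0))
# floor strip, middle, z=.008, left/right edges at far and near
F=[ray(m,(x/3.3+204.85,y/3.3+74.85),.008) for x,y in [(330,90),(374,97),(261,470),(296,475)]]; print(np.round(F,4),np.mean(F,0))
E
```

```text
[[0.4843 0.2909 0.041 ]
 [0.5187 0.2851 0.041 ]
 [0.5519 0.2792 0.041 ]
 [0.5848 0.2735 0.041 ]] [[0.4656 0.183  0.041 ]
 [0.4988 0.1774 0.041 ]
 [0.5323 0.1712 0.041 ]
 [0.5662 0.1654 0.041 ]]
[0.10949518 0.10952293 0.10981483 0.10964258] [ -9.82334272 -10.5153728  -10.32257161  -9.80847849]
spac [0.0349082  0.03371524 0.03338904] [0.03358532 0.03408369 0.03437454] dir -9.835944415263038 -9.918705573741981
centre [0.52532786 0.22821799 0.041     ] mid apexes [0.52542174 0.2282256  0.041     ]
[[0.5291 0.2813 0.008 ]
 [0.5408 0.2796 0.008 ]
 [0.5116 0.1747 0.008 ]
 [0.5219 0.1732 0.008 ]] [0.52584571 0.22719709 0.008     ]
```

Call:
play_rows(plan=[0, 0, 0, -0.17, 0.02, -0.08, 1, 0, 0, 0, -0.36, 0.04, -0.08, 1, 0, 0, 0, -0.36, 0.04, -0.08, 1, 0, 0, 0, -0.36, 0.04, -0.08, 1, 0, 0, 0, -0.36, 0.04, -0.08, 1, 0, 0, 0, -0.36, 0.04, -0.08, 1, 0, 0, 0, -0.36, 0.04, -0.08, 1, 0, 0, 0, -0.36, 0.04, -0.08, 1, 0, 0, 0, -0.36, 0.04, -0.08, 1])

```text
clock: 2.9
position: [0.5458, -0.1489, 0.295]
ee_rot: [0.706, 0.708, 0.0, -0.0]
ft_force: [0.5, -1.1, -0.2]
grip_width: 0.999
grasp_force: 0.0
```

```bash
python3 - <<'E'
from h import *
import pickle
o=status.get_obs(); print(o["clock"],o["position"],o["ee_rot"],o["joint_pos"])
m,im=snap("wrist","pics/w2.png"); pickle.dump(m,open("w2.pkl","wb")); print((-np.array(m["R"]).T@m["t"]).round(3))
E
```

```text
2.9 [ 0.54581473 -0.14889336  0.29495534] [ 7.05933112e-01  7.08278346e-01  1.33275567e-04 -4.56161851e-04] [-0.40940171  0.19807366  0.69571155  1.57683946 -0.12872675  1.41385519
  0.30024349]
[ 0.546 -0.067  0.424]
```

View pics/w2.png

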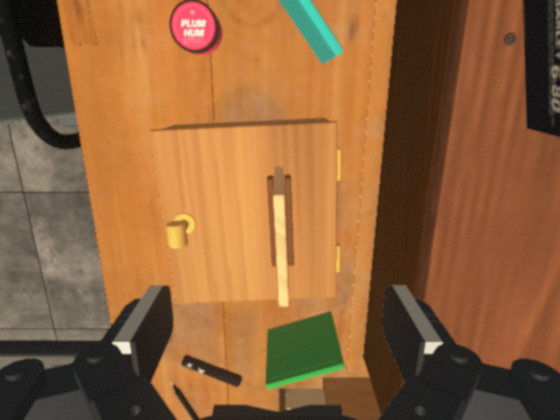

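The wrist view shows the lid with corners (152,130), (336,122), (337,297). The plaque's pale top edge runs from (280,195) to (283,305), its end face from (279,168), and the holder ribs are at (271,220) and (290,220). The knob barrel is at (176,236), the jar at (193,27), and the green look-alike at (303,350).

```bash
python3 - <<'E'
from h import *
import pickle
m=pickle.load(open("w2.pkl","rb")); im=cv2.imread("pics/w2.png"); hsv=cv2.cvtColor(im,cv2.COLOR_BGR2HSV)
for p in [(281,250),(282,290),(260,250),(176,236),(240,200)]: print(p,hsv[p[1],p[0]])
mk=((hsv[...,2]>195)&(hsv[...,0]>12)).astype(np.uint8); mk[:,:255]=0;mk[:,310:]=0;mk[:175]=0;mk[312:]=0
n,l,s,c=cv2.connectedComponentsWithStats(mk); i=1+s[1:,4].argmax(); print(s[i],c[i])
ys,xs=np.where(l==i); r=cv2.minAreaRect(np.c_[xs,ys].astype(np.float32)); b=cv2.boxPoints(r); print(r,b.round(1))
P=np.array([ray(m,p,.178) for p in b]); print(P.round(4), "mean",P.mean(0), [np.linalg.norm(P[k]-P[k-1]).round(4) for k in range(4)])
e=[P[k]-P[k-1] for k in range(4)]; d=max(e,key=np.linalg.norm); d=d*np.sign(d[1]); print("plaque y dir deg from y",np.degrees(np.arctan2(-d[0],d[1])))
L=[ray(m,p,.078) for p in [(152,130),(336,122),(337,297)]]; print(np.round(L,4),np.linalg.norm(L[0]-L[1]),np.linalg.norm(L[1]-L[2]))
# knob
mk=((hsv[...,1]>140)&(hsv[...,0]>17)&(hsv[...,0]<30)).astype(np.uint8); mk[:,:155]=0;mk[:,205:]=0;mk[:205]=0;mk[260:]=0
ys,xs=np.where(mk); print("knob",xs.min(),xs.max(),ys.min(),ys.max())
for p in [(176,236),(176,224),(177,248)]: print(p,ray(m,p,.113).round(4),ray(m,p,.108).round(4))
c=np.hstack([cv2.resize(im[160:320,240:325],None,fx=3.7,fy=3.7,interpolation=2),cv2.resize(im[205:257,150:202],(592,592),interpolation=2)[:, :450]]) if 0 else None
E
```

```text
(281, 250) [ 21 116 250]
(282, 290) [ 23 107 253]
(260, 250) [ 15 163 231]
(176, 236) [ 21 158 246]
(240, 200) [ 15 159 238]
[ 255  175   55  137 5885] [281.56261682 247.64842821]
((282.0, 242.99996948242188), (53.99999237060547, 135.99996948242188), -0.0) [[255. 311.]
 [255. 175.]
 [309. 175.]
 [309. 311.]]
[[ 0.5289 -0.2296  0.178 ]
 [ 0.5307 -0.1224  0.178 ]
 [ 0.5674 -0.1223  0.178 ]
 [ 0.5707 -0.2295  0.178 ]] mean [ 0.54942279 -0.17593055  0.178     ] [np.float64(0.0418), np.float64(0.1073), np.float64(0.0368), np.float64(0.1073)]
plaque y dir deg from y 1.7647279486875251
[[ 0.4304 -0.1029  0.078 ]
 [ 0.5995 -0.0952  0.078 ]
 [ 0.6104 -0.278   0.078 ]] 0.16921525094881132 0.18314825206447252
knob 167 194 214 248
(176, 236) [ 0.4539 -0.1937  0.113 ] [ 0.4524 -0.1958  0.108 ]
(176, 224) [ 0.4549 -0.1821  0.113 ] [ 0.4535 -0.1839  0.108 ]
(177, 248) [ 0.4538 -0.2056  0.113 ] [ 0.4524 -0.2079  0.108 ]
```

```bash
python3 - <<'E'
from h import *
import pickle
m=pickle.load(open("w2.pkl","rb")); im=cv2.imread("pics/w2.png"); hsv=cv2.cvtColor(im,cv2.COLOR_BGR2HSV)
mk=((hsv[...,2]>215)&(hsv[...,0]>17)&(hsv[...,1]<138)).astype(np.uint8); mk[:,:255]=0;mk[:,310:]=0;mk[:175]=0;mk[312:]=0
n,l,s,c=cv2.connectedComponentsWithStats(mk); i=1+s[1:,4].argmax(); print(s[i],c[i])
ys,xs=np.where(l==i); r=cv2.minAreaRect(np.c_[xs,ys].astype(np.float32)); b=cv2.boxPoints(r)
P=np.array([ray(m,p,.178) for p in b]); print(b.round(1),P.round(4), "mean",P.mean(0), [np.linalg.norm(P[k]-P[k-1]).round(4) for k in range(4)])
rows=np.arange(202,302,10); mid=[xs[ys==r].mean() for r in rows]; w=[(ys==r).sum() for r in rows]; print(np.round(mid,1),w)
Q=np.array([ray(m,p,.178) for p in zip(mid,rows)]); k=np.polyfit(Q[:,1],Q[:,0],1); print("x=",k,np.degrees(np.arctan(-k[0])))
E
```

```text
[274 196  14 110 948] [280.58438819 249.8407173 ]
[[273.6 196.1]
 [282.8 195.7]
 [287.5 305. ]
 [278.3 305.4]] [[ 0.5433 -0.1372  0.178 ]
 [ 0.5497 -0.1369  0.178 ]
 [ 0.554  -0.2242  0.178 ]
 [ 0.5469 -0.2245  0.178 ]] mean [ 0.54848331 -0.18071014  0.178     ] [np.float64(0.0874), np.float64(0.0064), np.float64(0.0874), np.float64(0.0071)]
[278.5 279.  279.  280.  280.  280.5 281.  282.  281.5 282.5] [np.int64(10), np.int64(9), np.int64(9), np.int64(9), np.int64(7), np.int64(8), np.int64(9), np.int64(9), np.int64(8), np.int64(8)]
x= [-0.04609704  0.54016103] 2.6392976636793906
```

Call:
play_rows(plan=[0, 0, -2.5, -0.032, 0.003, 0.0, 1, 0, 0, -2.5, -0.032, 0.003, 0.06, 1, 0, 0, -2.5, -0.032, 0.003, 0.11, 1, 0, 0, -2.5, -0.032, 0.003, 0.147, 0.6, 0, 0, -2.5, -0.032, 0.003, 0.147, 0.4, 0, 0, -2.5, -0.032, 0.003, 0.147, 0, 0, 0, -2.5, -0.032, 0.003, 0.147, 0, 0, 0, -2.5, -0.032, 0.003, 0.147, 0, 0, 0, -2.5, -0.032, 0.003, 0.147, 0, 0, 0, -2.5, -0.032, 0.003, 0.147, 0, 0, 0, -2.5, -0.032, 0.003, 0.147, 0], squeeze=30)

```text
clock: 4.32
position: [0.5495, -0.1828, 0.15]
ee_rot: [0.691, 0.723, 0.001, 0.001]
ft_force: [-1.6, 1.1, 6.2]
grip_width: 0.087
grasp_force: 32.9
```

Call:
play_rows(plan=[0, 0, 0, 0, 0, -0.03, 0, 0, 0, 0, 0, 0, -0.07, 0, 0, 0, 0, 0, 0, -0.11, 0, 0, 0, 4, 0.05, 0, -0.11, 0, 0, 0, 8, 0.1, 0, -0.11, 0, 0, 0, 12.6, 0.15, 0, -0.11, 0, 0, 0, 12.6, 0.2, -0.003, -0.11, 0, 0, 0, 12.6, 0.25, -0.005, -0.11, 0, 0, 0, 12.6, 0.3, -0.005, -0.11, 0, 0, 0, 12.6, 0.35, -0.005, -0.1, 0, 0, 0, 12.6, 0.39, -0.005, -0.08, 0, 0, 0, 12.6, 0.411, -0.005, -0.06, 0, 0, 0, 12.6, 0.411, -0.005, -0.03, 0, 0, 0, 12.6, 0.411, -0.005, -0.01, 0, 0, 0, 12.6, 0.411, -0.005, 0.0, 0, 0, 0, 12.6, 0.411, -0.005, 0.0, 0, 0, 0, 12.6, 0.411, -0.005, 0.0, 0])

```text
clock: 6.45
position: [0.5261, 0.2275, 0.1493]
ee_rot: [0.767, 0.642, 0.001, 0.0]
ft_force: [0.0, 0.2, -0.9]
grip_width: 0.093
grasp_force: 31.6
```

```bash
python3 - <<'E'
from h import *
import pickle
o=status.get_obs(); print({k:np.round(o[k],4).tolist() for k in ("clock","position","ee_rot","ft_force","grip_width")})
m,im=snap("wrist","pics/w3.png"); pickle.dump(m,open("w3.pkl","wb"))
v=proj(m,[.5351,.2823,.041]); print(v, [proj(m,p) for p in ([.5255,.228,.178],)])
x,y=map(int,v); x0=200;y0=max(0,y-90); print(x0,y0)
cv2.imwrite("pics/w3c.png",cv2.resize(im[y0:y0+190,x0:x0+200,::-1],None,fx=3,fy=3,interpolation=2))
E
```

```text
{'clock': 6.45, 'position': [0.5261, 0.2275, 0.1493], 'ee_rot': [0.7666, 0.6422, 0.0007, 0.0001], 'ft_force': [0.0035, 0.1904, -0.9462], 'grip_width': 0.0928}
(np.float64(275.5144849549874), np.float64(133.26181260993408)) [(np.float64(274.8394342254776), np.float64(350.9456768547211))]
200 43
```

View pics/w3c.png

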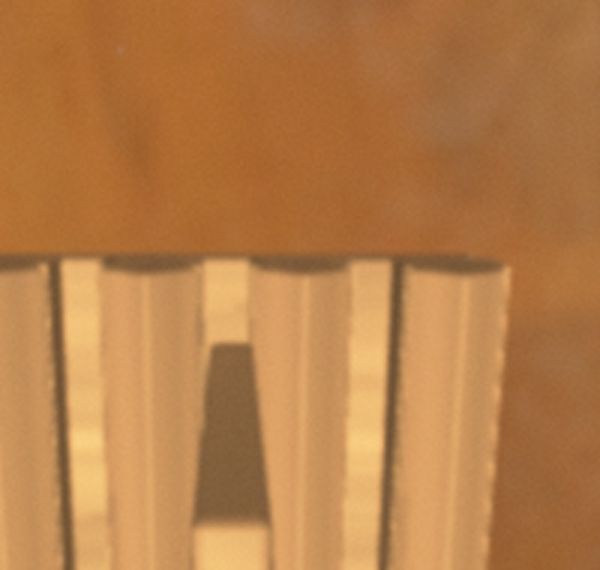

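The crop shows the middle slot's floor at crop (227,300) between crests at (150) and (305). The plaque's dark end face is right above it, bottom edge at (212–252, 343) and top edge at (195–270, 523). I'll check the offset numerically.

```bash
python3 - <<'E'
from h import *
import pickle
m=pickle.load(open("w3.pkl","rb")); f=lambda x,y,z: ray(m,(x/3+199.8,y/3+42.8),z)
a=np.radians(10); ux=np.array([np.cos(a),-np.sin(a)]); uy=np.array([np.sin(a),np.cos(a)]); S=np.array([.5255,.228])
for n,p in dict(bot=f(232,343,.0775),botL=f(212,343,.0775),botR=f(252,343,.0775),top=f(232,523,.1775),apL=f(149,270,.041),apR=f(304,270,.041),apR2=f(463,270,.041),flL=f(205,262,.008),flR=f(250,262,.008)).items(): print(n,p[:2].round(4),"slot xy",((p[:2]-S)@ux).round(4),((p[:2]-S)@uy).round(4))
E
```

```text
bot [0.5345 0.2735] slot xy 0.001 0.0463
botL [0.5309 0.2741] slot xy -0.0027 0.0463
botR [0.5381 0.2728] slot xy 0.0046 0.0463
top [0.5344 0.2735] slot xy 0.0008 0.0463
apL [0.5189 0.2855] slot xy -0.0165 0.0555
apR [0.5511 0.2797] slot xy 0.0162 0.0554
apR2 [0.5841 0.2738] slot xy 0.0498 0.0553
flL [0.5295 0.2818] slot xy -0.0054 0.0537
flR [0.5402 0.2799] slot xy 0.0054 0.0537
```

Call:
play_rows(plan=[0, 0, 0, 0, -0.001, 0.02, 0, 0, 0, 0, 0, -0.001, 0.035, 0, 0, 0, 0, 0, -0.001, 0.045, 0, 0, 0, 0, 0, -0.001, 0.055, 0, 0, 0, 0, 0, -0.001, 0.062, 0, 0, 0, 0, 0, -0.001, 0.067, 0, 0, 0, 0, 0, -0.001, 0.069, 0, 0, 0, 0, 0, -0.001, 0.069, 0])

```text
clock: 7.5
position: [0.5248, 0.2277, 0.0801]
ee_rot: [0.767, 0.642, 0.0, -0.0]
ft_force: [-2.5, -1.9, 4.9]
grip_width: 0.09
grasp_force: 32.4
```

Call:
play_rows(plan=[0, 0, 0, 0, 0, 0, 0.2, 0, 0, 0, 0, 0, 0, 0.4, 0, 0, 0, 0, 0, 0, 0.6, 0, 0, 0, 0, 0, 0, 0.6, 0, 0, 0, 0, 0, 0, 0.6, 0, 0, 0, 0, 0, -0.03, 0.6, 0, 0, 0, 0, 0, -0.08, 0.6, 0, 0, 0, 0, 0, -0.13, 0.6, 0, 0, 0, 0, 0, -0.13, 0.6])

```text
clock: 8.62
position: [0.5264, 0.2285, 0.2134]
ee_rot: [0.767, 0.642, 0.004, 0.0]
ft_force: [0.4, 0.1, 0.0]
grip_width: 0.6
grasp_force: 0.0
```

```bash
python3 - <<'E'
from h import *
import pickle
o=status.get_obs(); print({k:np.round(o[k],4).tolist() for k in ("clock","position","ee_rot","joint_pos","grip_width")})
m,im=snap("wrist","pics/w4.png"); pickle.dump(m,open("w4.pkl","wb"))
print(proj(m,[.5255,.228,.108]))
E
```

```text
{'clock': 8.625, 'position': [0.5264, 0.2285, 0.2134], 'ee_rot': [0.7665, 0.6422, 0.0036, 0.0003], 'joint_pos': [-0.8877, 0.2429, 0.4692, 1.6742, -0.1164, 1.2449, -0.5698], 'grip_width': 0.6002}
(np.float64(274.8516869758243), np.float64(219.00058343914117))
```

View pics/w4.png

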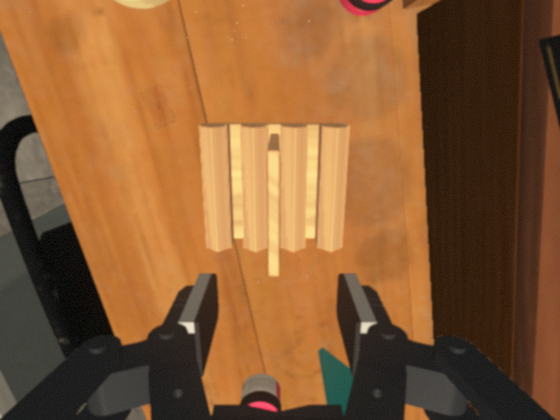

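The view shows the plaque standing alone in the middle slot, its top edge running (274,150)–(274,276) along the slot, with the fingers clear. Next I go over the knob with the fingers closing along the hinge direction.

Call:
play_rows(plan=[0, 0, 10, -0.05, 0, -0.03, 0.6, 0, 0, 20, -0.1, 0, -0.03, 0.6, 0, 0, 30, -0.15, 0, -0.03, 0.6, 0, 0, 40, -0.2, 0, -0.03, 0.6, 0, 0, 50, -0.25, 0, -0.03, 0.6, 0, 0, 60, -0.3, 0, -0.03, 0.6, 0, 0, 70, -0.36, 0, -0.03, 0.6, 0, 0, 77, -0.4, 0, -0.03, 0.6, 0, 0, 77, -0.43, 0.001, -0.03, 0.6, 0, 0, 77, -0.43, 0.001, -0.03, 0.6, 0, 0, 77, -0.43, 0.001, -0.03, 0.6, 0, 0, 77, -0.43, 0.001, -0.03, 0.6, 0, 0, 77, -0.43, 0.001, -0.03, 0.6])

```text
clock: 10.3
position: [0.4505, -0.195, 0.2392]
ee_rot: [1.0, 0.026, -0.0, -0.0]
ft_force: [-0.0, 0.8, -0.1]
grip_width: 0.598
grasp_force: 0.0
```

```bash
python3 - <<'E'
from h import *
import pickle
o=status.get_obs(); print({k:np.round(o[k],4).tolist() for k in ("clock","position","ee_rot","joint_pos","grip_width")})
m,im=snap("wrist","pics/w5.png"); pickle.dump(m,open("w5.pkl","wb"))
x,y=map(int,proj(m,[.4525,-.195,.108])); print(x,y); y0=max(0,y-75);x0=x-100;print(x0,y0)
cv2.imwrite("pics/w5c.png",cv2.resize(im[y0:y0+150,x0:x0+200,::-1],None,fx=4,fy=4,interpolation=2))
E
```

```text
{'clock': 10.3, 'position': [0.4505, -0.195, 0.2392], 'ee_rot': [0.9997, 0.0263, -0.0001, -0.0001], 'joint_pos': [-0.5498, 0.01, 0.8866, 1.8514, -0.0083, 1.284, -1.1791], 'grip_width': 0.5977}
276 204
176 129
```

View pics/w5c.png

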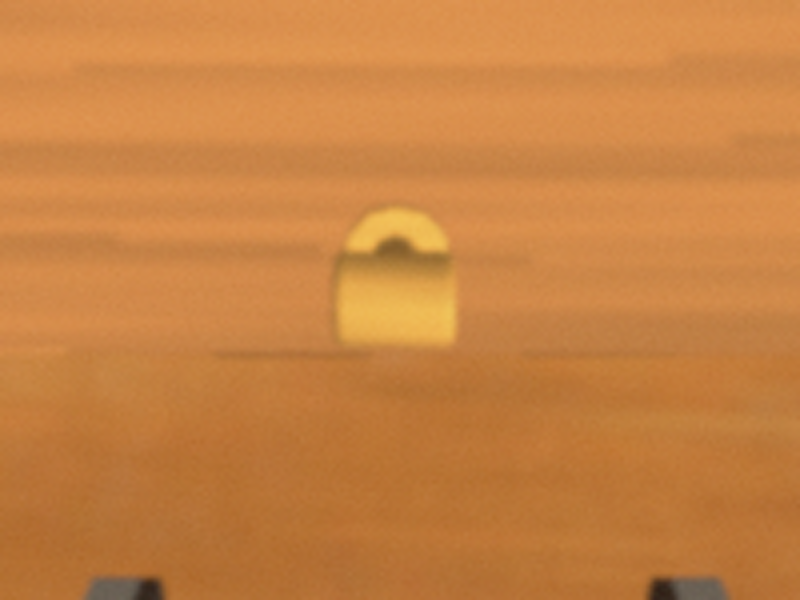

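The crop shows the brass barrel centred at crop (396,299), within 1 px of the prediction (400,300), and both fingertips symmetric about it. Descending to grasp.

Call:
play_rows(plan=[0, 0, 0, 0.002, 0, 0.05, 0.6, 0, 0, 0, 0.002, 0, 0.1, 0.6, 0, 0, 0, 0.002, 0, 0.125, 0.6, 0, 0, 0, 0.002, 0, 0.136, 0.6, 0, 0, 0, 0.002, 0, 0.136, 0.4, 0, 0, 0, 0.002, 0, 0.136, 0.1, 0, 0, 0, 0.002, 0, 0.136, 0, 0, 0, 0, 0.002, 0, 0.136, 0, 0, 0, 0, 0.002, 0, 0.136, 0, 0, 0, 0, 0.002, 0, 0.136, 0], squeeze=40)

```text
clock: 11.6
position: [0.4527, -0.1929, 0.1043]
ee_rot: [1.0, 0.027, -0.0, -0.002]
ft_force: [-5.9, 12.6, 7.9]
grip_width: 0.248
grasp_force: 39.2
```

Call:
play_rows(plan=[0, 0, 0, 0, -0.002, 0, 0, 0, 0, 0, 0.003, -0.002, -0.0104, 0, 0, 0, 0, 0.0067, -0.002, -0.0205, 0, 0, 0, 0, 0.0112, -0.002, -0.0304, 0, 0, 0, 0, 0.0163, -0.002, -0.0399, 0, 0, 0, 0, 0.0163, -0.002, -0.0399, 0])

```text
clock: 12.35
position: [0.469, -0.192, 0.1443]
ee_rot: [1.0, 0.026, 0.0, -0.001]
ft_force: [-0.8, 5.8, -3.6]
grip_width: 0.248
grasp_force: 39.7
```

Call:
play_rows(plan=[0, 0, 0, 0.0057, -0.001, -0.0091, 0, 0, 0, 0, 0.0121, -0.001, -0.0178, 0, 0, 0, 0, 0.0191, -0.001, -0.0261, 0, 0, 0, 0, 0.0266, -0.001, -0.0338, 0, 0, 0, 0, 0.0347, -0.001, -0.041, 0, 0, 0, 0, 0.0432, -0.001, -0.0476, 0, 0, 0, 0, 0.0499, -0.001, -0.0522, 0, 0, 0, 0, 0.0545, -0.001, -0.055, 0, 0, 0, 0, 0.0545, -0.001, -0.055, 0, 0, 0, 0, 0.0545, -0.001, -0.055, 0, 0, 0, 0, 0.0545, -0.001, -0.055, 0, 0, 0, 0, 0.0545, -0.001, -0.055, 0])

```text
clock: 13.85
position: [0.5228, -0.1893, 0.1982]
ee_rot: [1.0, 0.025, 0.0, 0.0]
ft_force: [-3.4, -1.3, 0.2]
grip_width: 0.25
grasp_force: 40.0
```

```bash
python3 - <<'E'
from h import *
o=status.get_obs(); print({k:np.round(o[k],4).tolist() for k in ("clock","position","ee_rot","ft_force","joint_velocities","grip_width","grasp_force")})
_,a=snap("scene","pics/s1.png"); _,b=snap("wrist","pics/w6.png")
c=cv2.resize(a[150:320,180:400,::-1],None,fx=1.8,fy=1.8); d=cv2.resize(b[:,:,::-1],(403,306))
cv2.imwrite("pics/f.png",np.hstack([c[:306,:396],d[:306]]))
E
```

```text
{'clock': 13.85, 'position': [0.5228, -0.1893, 0.1982], 'ee_rot': [0.9997, 0.0255, 0.0001, 0.0001], 'ft_force': [-3.3989, -1.3222, 0.1647], 'joint_velocities': [0.0003, 0.0014, 0.0012, -0.0023, 0.0005, 0.002, -0.0004], 'grip_width': 0.25, 'grasp_force': 40.0163}
```

View pics/f.png

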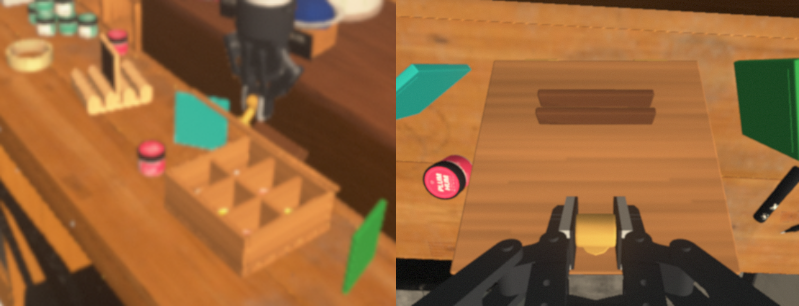

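The left half shows the case open with its tins visible, the gripper on the knob at (255,108), the plaque standing in the rack at (110,65), and the jar in place. The right half shows the barrel held between the pads at (597,235). TCP travel of 70 mm back and 94 mm up matches 44.6°, and the arm is at rest, so I'm handing in.

```bash
python3 -c "
from workcell import manip; print(manip.hand_in())"
```

```text
the job is handed in; nothing more can be done
None
```

The job is handed in, with no verdict shown: the plaque is standing released in the rack's middle slot, and the gripper is holding the lid's knob at about 45° (44.6° worked out from how far the gripper travelled).

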